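Confirm three picked stock lines at the fittings store

ROBOT

A 7-joint arm with a two-finger parallel gripper is mounted at the origin on the work surface. World frame = base frame: x ahead of the robot, y to its left, z up, the work surface at z = 0. Lengths are in m, angles in degrees, forces in N, time in s.
With the tool pointing down it reaches from about 0.425 to 0.875 m from the base axis. Payload 4.7 kg.
Tool frame: the origin (TCP) lies on the centre line of the jaws, within the pads' length; the fingertips stand 11 mm ahead of it and the grasp point (between the pads) lies 8 mm behind it (finger_overhang is the x of the fingertips in the tool frame, in m); x points along the fingers, z is the direction in which the jaws open and shut, and the axes are right-handed (so a half turn about x gives the same grasp; the last joint's range is limited). The gripper opens to 87 mm and grips with 3 to 60 N. Pads are 19 mm wide; open, the fingers measure 117 mm over their backs; the gripper's body (75 mm by 190 mm) begins 51 mm behind the grasp point.
Start: joints at [-64.796, 18.392, -4.016, 83.108, 1.295, 78.541, -3.26], TCP at [0.269, 0.592, 0.234] pointing down, gripper open.
Joint ranges: [-163.93, 163.93], [-17.29, 119.83], [-79.2, 71.16], [3.27, 140.29], [-89.18, 269.18], [5.43, 117.66], [-154.24, 154.24]. Speed limits (degrees/s): [147.25, 147.25, 180, 180, 180, 180, 180].

INTERFACE

Orientations are given as [roll, pitch, yaw] about the fixed x, y, z axes, in that order (R = Rz(yaw) Ry(pitch) Rx(roll)).
In Python, from cell import get_obs, read_camera, sign_off, cut_out, finger_overhang gives the robot as it stands.
- The arm moves only by the tool servo_tool, never from a script. Its argument "rows" is one flat list of numbers, 5 for each row, row after row: the shift along the world's x, y, z in mm, then the turn about the world's z in degrees, then the closure, from 0 (fully open) to 1 (shut). A call has 1 to 10 rows; each row is the pose to reach, as a shift and turn from the pose commanded when the call began; what a row does not reach only later rows make up. A row lasts 1/12 s, in which the tool goes at most 41.7 mm and 7.16 degrees, less where a joint would pass 70% of its speed; a pose out of reach is approached as far as the arm can. A call with a gripper value outside its range is refused whole. The fingers move at their own pace and stop on an object; "force" is the grip in N (left out, the last holds). Time passes only in rows, so rows that repeat a pose let the fingers close. It gives the time, the measured TCP pose, the force and the opening at its end, in the units of the state.
- get_obs(): the state, without advancing time (a new reading comes with each control period).
- read_camera(name): name is "scene" or "side" or "wrist"; returns a dict with "frame" (480x640x3 uint8, blue, green, red), "range_z" (480x640 float32, m along the optical axis (not along the pixel's ray), 0 where there is no reading), "intrinsics" (3x3 intrinsics, pixels), "cam_to_world" (4x4, takes a point from camera to world coordinates); the wrist camera has in their place "tool_from_camera" (4x4, takes a point from camera to tool coordinates, whose origin is the TCP and whose axes are the tool frame's). Camera axes: x right, y down, z forward; pixel columns grow to the right and rows downward; lengths in m; the calibration is good to about 2 mm. The wrist camera is an equidistant fisheye: a pixel r from the principal point sees the ray r / f radians off the axis. A picture is of the moment at which its call begins: read the wrist's pose just before it.
- sign_off(): hands the job in, once; it reports no verdict.
Trained networks look in a picture, given as the dict that the camera call returned (one of the last four; its "shot" number tells which), for a name from the list of things; names that differ only in an ending like _2 or _b are one class to them, and where a whole thing is asked for, a point or a joint stands for the part that bears it (a point fixed in the world has none). Each returns a list of dicts, best first, with "score" (0 to 1); they miss things now and then, are a little off and sometimes report something else, mostly with a low value. They report only what shows in the picture. A call takes as long as a camera call. They do not tell look-alikes from the thing itself.
- cut_out(name, picture): "pixels" (480x640 bool, what is visible of it) and "extent" ([centre column, centre row, width, height] in pixels, round what is visible of it).
The state is a dict: "time_s": time; "qpos": joint angles; "joint_velocities": joint speeds; "effort": joint torques, N m; "tool_pos": TCP position; "tool_rot": TCP orientation; "force": force on the tool from outside, world axes, zero at the start; "wrist_torque": the same for the moment, N m; "grip_width": finger opening in m.
Only numpy, scipy, OpenCV 4.12 (cv2) and the standard library are available. Lean on these libraries where they do the work, as an engineer would, in place of code of your own. Each camera call takes 0.05 s, during which the arm holds its last target.

TASK

Confirm the picked lines at the fittings store: with closed fingers, press the green half of the rocker switch in front of the blue tub fully down, then the one in front of the red crate, then the one in front of the open cardboard box of black tees, and leave all three down. Leave the white box's switch unpressed, do not lift or shift the switch units, and leave the loose fittings and tools where they are.

Things in the scene. Friction and masses are not known exactly. Their poses are not given: they have to be found in the camera images.
- bin_blue: blue plastic tub full of brass elbows, fixed, 120 (x) x 140 (y) x 80 mm high, contents up to about 90 mm; origin at the centre of its underside, its -x axis points to the front, where its own switch unit stands. The four containers stand in a row and may be in any order.
- bin_red: red slatted crate full of brass couplings, fixed, 120 (x) x 140 (y) x 80 mm high, contents up to about 90 mm; origin at the centre of its underside, its -x axis points to the front, where its own switch unit stands. The four containers stand in a row and may be in any order.
- bin_card: open brown cardboard box full of black plastic tees, fixed, 120 (x) x 140 (y) x 80 mm high, contents up to about 90 mm; origin at the centre of its underside, its -x axis points to the front, where its own switch unit stands. The four containers stand in a row and may be in any order.
- bin_white: white plastic box full of pressure gauges, fixed, 120 (x) x 140 (y) x 80 mm high, contents up to about 90 mm; origin at the centre of its underside, its -x axis points to the front, where its own switch unit stands. The four containers stand in a row and may be in any order.
- unit_blue: switch unit in front of the blue tub, loose, about 0.9 kg: yellow base 92 (x) x 54 (y) x 28 mm high; on it a rocker paddle 84 x 44 x 8 mm on a pivot along y, 40 mm above the table, between lugs 44 mm high. Centre 135 to 165 mm ahead of the container's. Origin: centre of underside; -x points to the rocker's green half (towards the robot, within 0.6 rad), +x to the black half.
- unit_red: switch unit in front of the red crate, loose, about 0.9 kg: yellow base 92 (x) x 54 (y) x 28 mm high; on it a rocker paddle 84 x 44 x 8 mm on a pivot along y, 40 mm above the table, between lugs 44 mm high. Centre 135 to 165 mm ahead of the container's. Origin: centre of underside; -x points to the rocker's green half (towards the robot, within 0.6 rad), +x to the black half.
- unit_card: switch unit in front of the cardboard box, loose, about 0.9 kg: yellow base 92 (x) x 54 (y) x 28 mm high; on it a rocker paddle 84 x 44 x 8 mm on a pivot along y, 40 mm above the table, between lugs 44 mm high. Centre 135 to 165 mm ahead of the container's. Origin: centre of underside; -x points to the rocker's green half (towards the robot, within 0.6 rad), +x to the black half.
- unit_white: switch unit in front of the white box, loose, about 0.9 kg: yellow base 92 (x) x 54 (y) x 28 mm high; on it a rocker paddle 84 x 44 x 8 mm on a pivot along y, 40 mm above the table, between lugs 44 mm high. Centre 135 to 165 mm ahead of the container's. Origin: centre of underside; -x points to the rocker's green half (towards the robot, within 0.6 rad), +x to the black half.
- rocker_blue (a joint): rocker of the blue tub's unit, rad: 0 = green half fully up (top of its outer end about 53 mm above the table), 0.42 = green half pressed fully down to its stop (rigid). It starts at 0 to 0.06. No spring: held by friction, it moves under about 3 to 4 N at the white dot and stays where it is left.
- press_blue (a point): centre of the white dot (12 mm across) on the top face of the green half of the blue tub's rocker, 26 mm from the pivot; the place to press, straight down. It moves with the rocker: about 49 mm above the table when up and 38 mm when fully pressed (11 mm of travel).
- rocker_red (a joint): rocker of the red crate's unit, rad: 0 = green half fully up (top of its outer end about 53 mm above the table), 0.42 = green half pressed fully down to its stop (rigid). It starts at 0 to 0.06. No spring: held by friction, it moves under about 3 to 4 N at the white dot and stays where it is left.
- press_red (a point): centre of the white dot (12 mm across) on the top face of the green half of the red crate's rocker, 26 mm from the pivot; the place to press, straight down. It moves with the rocker: about 49 mm above the table when up and 38 mm when fully pressed (11 mm of travel).
- rocker_card (a joint): rocker of the cardboard box's unit, rad: 0 = green half fully up (top of its outer end about 53 mm above the table), 0.42 = green half pressed fully down to its stop (rigid). It starts at 0 to 0.06. No spring: held by friction, it moves under about 3 to 4 N at the white dot and stays where it is left.
- press_card (a point): centre of the white dot (12 mm across) on the top face of the green half of the cardboard box's rocker, 26 mm from the pivot; the place to press, straight down. It moves with the rocker: about 49 mm above the table when up and 38 mm when fully pressed (11 mm of travel).
- rocker_white (a joint): rocker of the white box's unit, rad: 0 = green half fully up (top of its outer end about 53 mm above the table), 0.42 = green half pressed fully down to its stop (rigid). It starts at 0 to 0.06. No spring: held by friction, it moves under about 3 to 4 N at the white dot and stays where it is left.
- press_white (a point): centre of the white dot (12 mm across) on the top face of the green half of the white box's rocker, 26 mm from the pivot; the place to press, straight down. It moves with the rocker: about 49 mm above the table when up and 38 mm when fully pressed (11 mm of travel).
- nipple: loose brass nipple standing on end among the units, 26 mm diameter, 42 mm high; origin at the centre of its underside as it was set down. To be left alone.
- black_coupling: loose black plastic pipe coupling standing on end among the units, 28 mm diameter, 45 mm high; origin at the centre of its underside as it was set down. To be left alone.
- steel_socket: loose steel socket standing on end among the units, 26 mm diameter, 36 mm high; origin at the centre of its underside as it was set down. To be left alone.
- gauge: loose pressure gauge lying face up between the robot and the units, 64 mm diameter, 22 mm thick, with a brass stub; origin at the centre of its underside as it was set down. To be left alone.
- tee: loose brass tee lying between the robot and the units, 84 mm long, 34 mm high; origin at the centre of its underside as it was set down. To be left alone.
- screwdriver: loose screwdriver with a yellow handle lying at the right side; origin at the centre of its underside as it was set down. To be left alone.
- sealant: loose jar with a red cap at the left side, 52 mm diameter, 75 mm high; origin at the centre of its underside as it was set down. To be left alone.
Things that resemble listed ones, but are neither listed nor needed, are in the scene too. What is shaped like the unit_red but purple is not meant.

How it is judged:
By the outcome, as a careful person would: the job done as asked, in the order asked, and still so for the second after the job is handed in, with the robot touching nothing.
It also fails if it takes over 43 s, if anything falls off the work surface, if the arm or the gripper's body presses on something with over 40 N, if the wrist force passes 120 N, or if a joint passes its speed limit or range.

## Working session

There is one attempt and no reset: what is moved stays moved. The work goes in short steps, Python scripts to look and compute and a tool call to move; the robot and the scene stay as the last step left them, time stands still between calls to the robot, and variables do not carry over. Pictures are saved under pics/ and viewed, and the job is handed in when it is done.

Besides the shell and the picture viewer there is one more tool, called after ">>>" as name(argument=value, ...), one argument or row to a line, values as JSON. servo_tool: Moves the arm, as the interface text tells. Its arguments: {"type":"object","properties":{"rows":{"type":"array"},"force":{"type":"number"}},"required":["rows"]}

```bash
mkdir -p pics; ls
python3 - <<'E'
from cell import *
import cv2,numpy as np
o=get_obs();print(o);print(finger_overhang)
for n in ["scene","side"]:
    p=read_camera(n);cv2.imwrite(f"pics/{n}0.png",p["frame"]);np.savez(f"{n}0.npz",**{k:p[k] for k in("frame","range_z","intrinsics","cam_to_world")});print(n,p["cam_to_world"])
E
```

```text
pics
{'time_s': 0.0, 'qpos': array([-64.79655434,  18.43935562,  -4.01579821,  83.17482112,
         1.2971338 ,  78.54070022,  -3.25858016]), 'joint_velocities': array([-0.05034814,  0.06661142, -0.00510913, -0.03150823, -0.08832567,
       -0.08852752,  0.05002788]), 'effort': array([-2.75285765e-04, -4.91305304e+01, -4.03793771e-01, -3.12531495e+01,
       -6.37492631e-02,  4.39831743e-02,  1.67648582e-04]), 'tool_pos': array([0.26830728, 0.59145596, 0.2324589 ]), 'tool_rot': array([-175.95211231,   89.89021237, -110.34371122]), 'force': array([-0.61490394,  0.77594102,  0.72397861]), 'wrist_torque': array([-0.04603203,  0.02358227,  0.05629853]), 'grip_width': 0.08729682823371168}
0.011
scene [[-0.45185436  0.66905412 -0.59007985  1.33064448]
 [ 0.89194551  0.32685243 -0.31241111  0.41622433]
 [-0.01615091 -0.66748339 -0.74444951  1.11726145]
 [ 0.          0.          0.          1.        ]]
side [[ 0.68552893 -0.43868826  0.58103589 -0.14210949]
 [-0.72779362 -0.39194032  0.56276037 -0.64334193]
 [-0.01914497 -0.80866272 -0.58796094  0.7039089 ]
 [ 0.          0.          0.          1.        ]]
```

View pics/scene0.png

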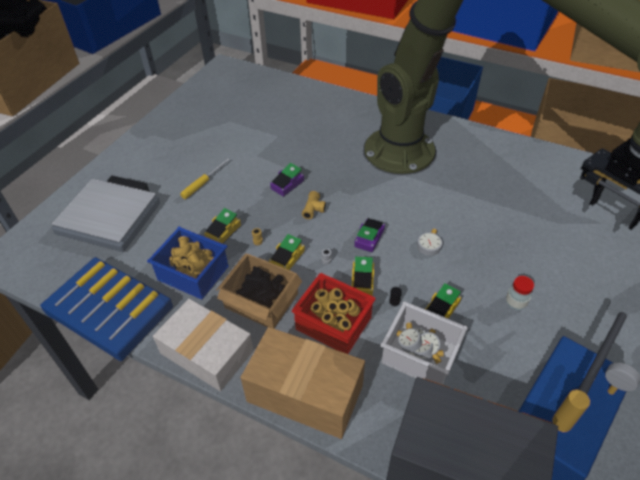

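View pics/side0.png

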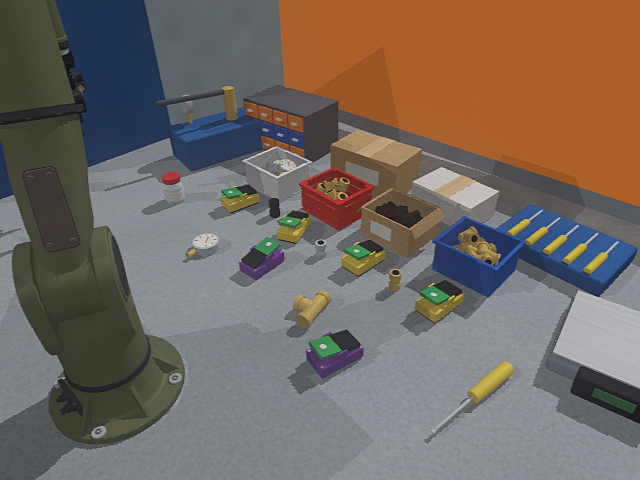

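The row from the right is blue, card, red, white. Each has a yellow unit in front, at scene pixels (222,225), (288,250), (363,272) and (446,300). The purple decoys are at (288,178) and (370,233). Next I'll measure the dots.

```bash
cat > h.py <<'E'
import numpy as np,cv2
def world(p):
    K=p["intrinsics"];T=p["cam_to_world"];z=p["range_z"].astype(float)
    v,u=np.mgrid[0:480,0:640]
    c=np.stack([(u-K[0,2])/K[0,0]*z,(v-K[1,2])/K[1,1]*z,z],-1)
    return c@T[:3,:3].T+T[:3,3]
E
python3 - <<'E'
from h import *
for n in("scene","side"):
    p=np.load(n+"0.npz");W=world(p);f=p["frame"];h=cv2.cvtColor(f,cv2.COLOR_BGR2HSV)
    g=((abs(h[...,0].astype(int)-65)<18)&(h[...,1]>120)&(h[...,2]>50)&(p["range_z"]>0)).astype(np.uint8)
    k,l,s,c=cv2.connectedComponentsWithStats(g)
    for i in range(1,k):
        if s[i,4]<25: continue
        m=l==i
        w=W[m]; x,y,ww,hh=s[i,:4]
        sub=np.zeros_like(m);hull=cv2.convexHull(np.argwhere(m)[:,::-1].astype(np.int32));t=np.zeros(m.shape,np.uint8);cv2.fillConvexPoly(t,hull,1)
        d=(t>0)&(h[...,1]<90)&(h[...,2]>110)
        dd=np.argwhere(d)[:,::-1].mean(0) if d.any() else None
        # green fit rectangle
        a=cv2.minAreaRect((w[:,:2]*1000).astype(np.float32))
        print(n,c[i].round(),s[i,4],"green",w.mean(0).round(4),"z",w[:,2].min().round(3),w[:,2].max().round(3),"dot",dd,d.sum(),W[d].mean(0).round(4) if d.any() else 0,a)
    r={"scene":(190,150,290,190),"side":(210,170,270,160)}[n]
    x,y,w_,h_=r
    cv2.imwrite(f"pics/{n}crop.png",cv2.resize(f[y:y+h_,x:x+w_],None,fx=2.7,fy=2.7,interpolation=cv2.INTER_CUBIC))
E
```

```text
scene [291. 171.] 132 green [ 0.2801 -0.2294  0.0478] z 0.04 0.058 dot [292.  168.5] 16 [ 0.3382 -0.1888  0.117 ] ((278.2965087890625, -230.5268096923828), (47.2010383605957, 42.434051513671875), 66.92967987060547)
scene [225. 217.] 143 green [ 0.5211 -0.298   0.0476] z 0.039 0.055 dot [226.4  214.04] 25 [ 0.5127 -0.2998  0.0496] ((521.2164306640625, -296.3186340332031), (44.67155456542969, 44.76301956176758), 86.55416107177734)
scene [368. 232.] 152 green [0.4054 0.0694 0.0483] z 0.041 0.059 dot [366.72222222 232.38888889] 18 [0.4083 0.0679 0.0496] ((404.80029296875, 68.225830078125), (47.09709548950195, 42.420833587646484), 7.610110759735107)
scene [290. 244.] 176 green [ 0.529  -0.0945  0.0478] z 0.041 0.055 dot [291.         240.70833333] 24 [ 0.521  -0.0956  0.05  ] ((526.59033203125, -94.62152862548828), (43.70233917236328, 45.93645095825195), 83.10726165771484)
scene [363. 265.] 213 green [0.5108 0.1033 0.0475] z 0.038 0.055 dot [363.38461538 261.84615385] 26 [0.5036 0.1005 0.05  ] ((510.4244079589844, 102.60029602050781), (47.17169189453125, 39.88065719604492), 23.83342361450
[... 843 characters left out ...]
17822266), 1.199987530708313)
side [357. 251.] 194 green [ 0.5236 -0.1004  0.0475] z 0.04 0.054 dot [355.27777778 250.        ] 18 [ 0.5255 -0.0927  0.0462] ((526.1265869140625, -98.44955444335938), (44.83369064331055, 47.15148162841797), 85.4142074584961)
side [435. 295.] 288 green [ 0.5164 -0.3036  0.0478] z 0.038 0.054 dot [433. 294.] 23 [ 0.5154 -0.3004  0.0492] ((519.3395385742188, -301.5945129394531), (44.553497314453125, 45.31105041503906), 85.24769592285156)
side [325. 346.] 373 green [ 0.2765 -0.235   0.048 ] z 0.04 0.055 dot [321.94444444 345.16666667] 36 [ 0.2744 -0.2292  0.0481] ((276.6239318847656, -233.82107543945312), (43.737754821777344, 42.14703369140625), 74.72117614746094)
```

View pics/scenecrop.png

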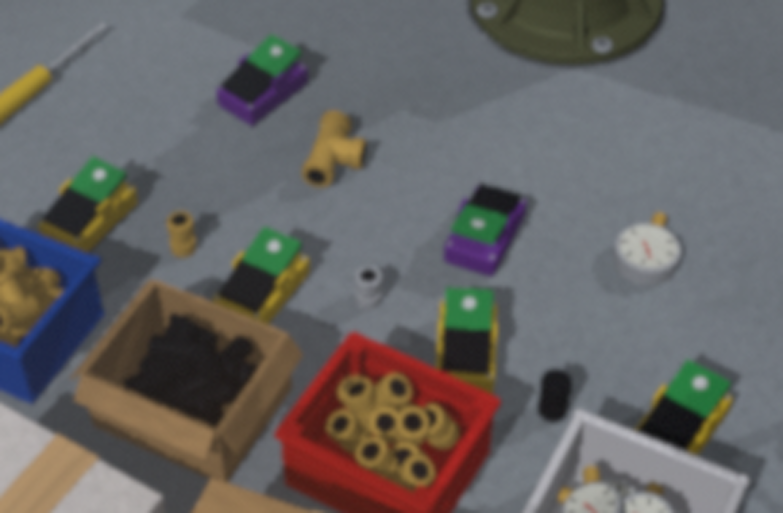

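View pics/sidecrop.png

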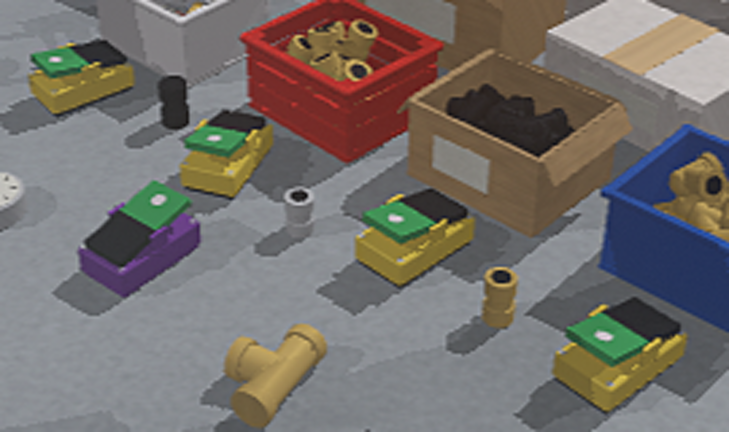

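Dots agree between the cameras to a few mm, and heights are about 49 mm as expected. Now the unit yaws and the jaw axis.

Run:
```python
from h import *
from cell import *
from scipy.spatial.transform import Rotation as R
o=get_obs();M=R.from_euler('xyz',o["tool_rot"],degrees=True).as_matrix();print(M.round(3), "z azim",np.degrees(np.arctan2(M[1,2],M[0,2])))
D={"blue":(.514,-.300),"red":(.504,.100),"card":(.522,-.095)}
for n in("scene","side"):
    pic=read_camera(n)
    W=world(pic);f=pic["frame"];h=cv2.cvtColor(f,cv2.COLOR_BGR2HSV)
    for k,d in D.items():
        best=None
        for c in cut_out("unit_"+k,pic):
            w=W[c["pixels"]];w=w[w[:,2]>.005]
            if len(w)and np.hypot(*(np.median(w[:,:2],0)-d))<.06: best=c;break
        if best is None: print(n,k,"none");continue
        m=best["pixels"]; 
        m=cv2.dilate(m.astype(np.uint8),np.ones((3,3)))>0
        w=W[m];hh=h[m]; t=(w[:,2]>.028)&(w[:,2]<.062)&(np.hypot(w[:,0]-d[0],w[:,1]-d[1])<.09)
        gr=t&(abs(hh[:,0].astype(int)-65)<18)&(hh[:,1]>110)
        bl=t&(hh[:,2]<60)&(~gr)
        g=w[gr].mean(0);b=w[bl].mean(0);v=b-g
        ye=(abs(hh[:,0].astype(int)-25)<10)&(hh[:,1]>120)&(w[:,2]>.005)&(w[:,2]<.06)
        rect=cv2.minAreaRect((w[t|ye][:,:2]*1000).astype(np.float32))
        print(n,k,best["score"],"g",g.round(4),"b",b.round(4),bl.sum(),"yaw",np.degrees(np.arctan2(v[1],v[0])).round(1),rect)
```

```text
[[-0.001 -0.911  0.413]
 [-0.002  0.413  0.911]
 [-1.    -0.    -0.002]] z azim 65.60502301234317
scene blue 0.57 g [ 0.5215 -0.2979  0.0477] b [ 0.5622 -0.3021  0.0391] 190 yaw -5.9 ((541.458984375, -300.0599365234375), (59.399837493896484, 93.419677734375), 86.44602966308594)
scene red 0.92 g [0.5105 0.1032 0.0477] b [0.5484 0.1177 0.0393] 248 yaw 21.0 ((529.2918090820312, 110.06169891357422), (92.35225677490234, 52.77313232421875), 23.219772338867188)
scene card 0.64 g [ 0.5284 -0.0946  0.0478] b [ 0.5692 -0.0978  0.0393] 222 yaw -4.6 ((547.9183959960938, -97.01878356933594), (58.462581634521484, 90.17708587646484), 87.81539154052734)
side blue none
side red 0.57 g [0.5048 0.0957 0.0478] b [0.5474 0.113  0.0395] 111 yaw 22.1 ((524.8140869140625, 105.50399017333984), (95.62351989746094, 55.13655471801758), 21.301225662231445)
side card 0.66 g [ 0.5226 -0.1007  0.0476] b [ 0.568  -0.1035  0.0391] 172 yaw -3.6 ((543.8775024414062, -99.56626892089844), (58.234100341796875, 92.16856384277344), 87.34813690185547)
```

>>> servo_tool(
  rows=[20,-30,-4,0,1,40,-60,-8,2,1,60,-90,-12,4,1,80,-120,-16,6,1,100,-150,-20,8,1,120,-180,-24,10,1,140,-210,-28,12,1,160,-240,-32,14,1,180,-270,-36,17,1,200,-300,-40,20.4,1],
  force=20,
)

```text
time_s: 1.33
tool_pos: [0.4693, 0.2904, 0.1938]
tool_rot: [-42.9, 89.9, 43.3]
force: [1.2, 0.5, 0.2]
grip_width: 0.0285
```

>>> servo_tool(
  rows=[10,-38,0,0,1,20,-76,0,0,1,28,-114,0,0,1,34,-152,0,0,1,38,-190,0,0,1,40,-228,0,0,1,42,-266,0,0,1,44,-304,0,0,1,44,-342,0,0,1,44,-380,0,0,1],
)

```text
time_s: 2.17
tool_pos: [0.5124, -0.0898, 0.194]
tool_rot: [-67.8, 89.9, 18.2]
force: [0.8, 0.2, 0.5]
grip_width: 0.0005
```

>>> servo_tool(
  rows=[0,-38,0,0,1,0,-76,0,0,1,0,-114,0,0,1,0,-152,0,0,1,0,-190,0,0,1,0,-211.5,-20,0,1,0,-211.5,-50,0,1,0,-211.5,-80,0,1,0,-211.5,-100,0,1,0,-211.5,-100,0,1],
)

```text
time_s: 3.0
tool_pos: [0.5095, -0.2978, 0.089]
tool_rot: [70.9, 89.5, 156.9]
force: [-0.5, -0.2, -0.0]
grip_width: 0.0004
```

Run:
```python
from cell import *
import cv2
o=get_obs();print({k:o[k] for k in("time_s","tool_pos","tool_rot","force","grip_width")})
p=read_camera("side");cv2.imwrite("pics/s1.png",cv2.resize(p["frame"][180:360,320:560],None,fx=3,fy=3,interpolation=cv2.INTER_CUBIC))
p=read_camera("wrist");cv2.imwrite("pics/w1.png",p["frame"])
```

```text
{'time_s': 3.0, 'tool_pos': array([ 0.50951531, -0.29779874,  0.08895961]), 'tool_rot': array([ 70.91023304,  89.51825207, 156.90373159]), 'force': array([-0.51273581, -0.17885005, -0.03401444]), 'grip_width': 0.0004355596041764199}
```

View pics/s1.png

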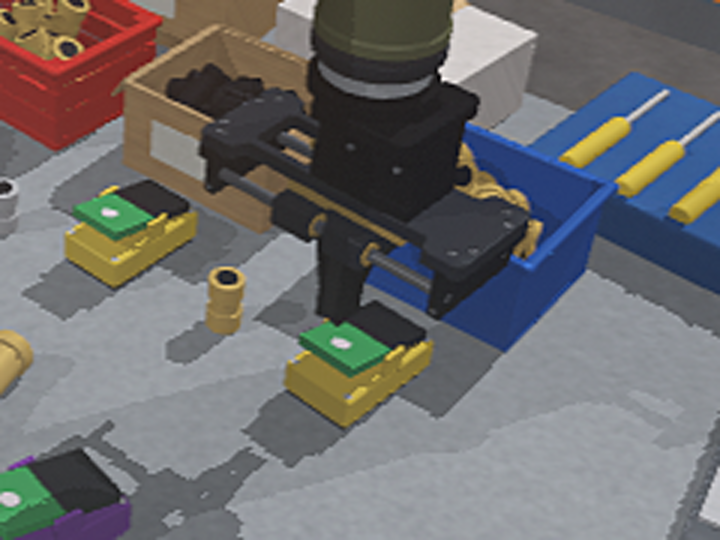

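View pics/w1.png

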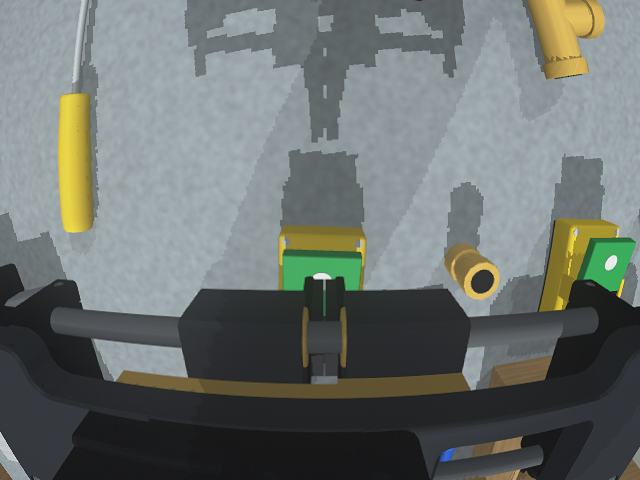

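>>> servo_tool(
  rows=[0,0,-10,0,1,0,0,-18,0,1,0,0,-24,0,1,0,0,-28,0,1,0,0,-30,0,1,0,0,-32,0,1,0,0,-34,0,1,0,0,-36,0,1],
)

```text
time_s: 3.77
tool_pos: [0.5125, -0.2997, 0.0579]
tool_rot: [-71.2, 90.0, 14.8]
force: [-2.0, 1.6, 2.8]
grip_width: 0.0005
```

>>> servo_tool(
  rows=[0,0,-2,0,1,0,0,-3,0,1,0,0,-4,0,1,0,0,-5,0,1,0,0,-5,0,1,0,0,-5,0,1],
)

```text
time_s: 4.27
tool_pos: [0.5121, -0.2997, 0.0526]
tool_rot: [85.3, 90.0, 171.3]
force: [-3.4, 0.7, 4.8]
grip_width: 0.0005
```

>>> servo_tool(
  rows=[0,0,-1,0,1,0,0,-2,0,1,0,0,-2,0,1,0,0,-2,0,1],
)

```text
time_s: 4.6
tool_pos: [0.5121, -0.2997, 0.0511]
tool_rot: [55.8, 90.0, 141.8]
force: [-5.1, 1.0, 8.1]
grip_width: 0.0005
```

>>> servo_tool(
  rows=[0,0,-1,0,1,0,0,-2,0,1,0,0,-2,0,1,0,0,-2,0,1],
)

```text
time_s: 4.93
tool_pos: [0.5122, -0.2998, 0.0508]
tool_rot: [8.8, 89.9, 94.8]
force: [-8.4, 3.1, 18.5]
grip_width: 0.0002
```

>>> servo_tool(
  rows=[0,0,5,0,1,0,0,15,0,1,0,0,35,0,1,0,0,60,0,1,0,0,75,0,1,0,0,80,0,1],
)

```text
time_s: 5.43
tool_pos: [0.5146, -0.3004, 0.1317]
tool_rot: [-106.6, 89.7, -20.6]
force: [0.1, -0.2, 1.1]
grip_width: 0.0006
```

>>> servo_tool(
  rows=[0,30,0,0,1,0,68,0,3,1,0,106,0,6,1,0,144,0,9,1,0,182,0,12,1,0,220,0,15,1,-2,258,0,18,1,-4,296,0,21,1,-7,334,0,24,1,-11,370,0,26,1],
)

```text
time_s: 6.27
tool_pos: [0.5011, 0.0731, 0.1282]
tool_rot: [-52.9, 90.0, 59.3]
force: [1.5, -0.2, -0.3]
grip_width: 0.0005
```

Run:
```python
from cell import *
import cv2
o=get_obs();print({k:o[k] for k in("time_s","tool_pos","tool_rot","force","grip_width")})
p=read_camera("side");cv2.imwrite("pics/s2.png",cv2.resize(p["frame"][180:360,320:560],None,fx=3,fy=3,interpolation=cv2.INTER_CUBIC))
```

```text
{'time_s': 6.2667, 'tool_pos': array([0.50106847, 0.07305152, 0.12816236]), 'tool_rot': array([-52.86090134,  89.95363734,  59.3363172 ]), 'force': array([ 1.47620817, -0.18426181, -0.33471864]), 'grip_width': 0.0005073617391849751}
```

View pics/s2.png

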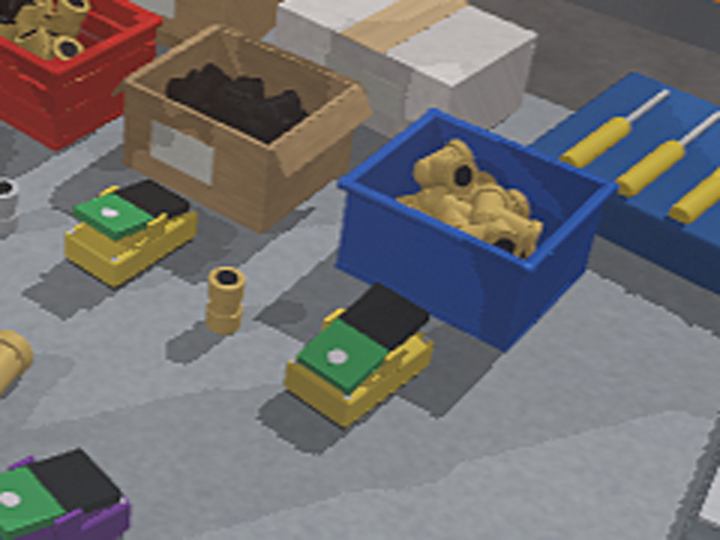

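Blue is down and its unit hasn't moved: its yellow corners sit at the same crop pixels as before. Now red.

>>> servo_tool(
  rows=[0,20,0,0,1,0,28.5,0,0,1,0,28.5,-15,0,1,0,28.5,-35,0,1,0,28.5,-50,0,1,0,28.5,-58,0,1,0,28.5,-62,0,1,0,28.5,-62,0,1],
)

```text
time_s: 6.98
tool_pos: [0.5011, 0.0984, 0.0657]
tool_rot: [88.7, 89.9, -159.3]
force: [0.9, -0.1, -0.7]
grip_width: 0.0004
```

>>> servo_tool(
  rows=[0,0,-2,0,1,0,0,-4,0,1,0,0,-6,0,1,0,0,-8,0,1,0,0,-10,0,1,0,0,-12,0,1,0,0,-13,0,1,0,0,-14,0,1,0,0,-14,0,1],
)

```text
time_s: 7.73
tool_pos: [0.5012, 0.0987, 0.0525]
tool_rot: [86.5, 90.0, -161.5]
force: [-2.6, -1.2, 3.2]
grip_width: 0.0006
```

>>> servo_tool(
  rows=[0,0,-1,0,1,0,0,-2,0,1,0,0,-3,0,1,0,0,-3,0,1],
)

```text
time_s: 8.07
tool_pos: [0.5013, 0.0987, 0.0509]
tool_rot: [62.4, 89.9, 174.3]
force: [-7.4, -3.1, 13.9]
grip_width: 0.0005
```

>>> servo_tool(
  rows=[0,0,-1,0,1,0,0,-1,0,1,0,0,-1,0,1],
)

```text
time_s: 8.32
tool_pos: [0.5013, 0.0987, 0.0507]
tool_rot: [47.0, 89.9, 159.0]
force: [-8.7, -2.9, 19.3]
grip_width: 0.0006
```

>>> servo_tool(
  rows=[0,0,5,0,1,0,0,15,0,1,0,0,35,0,1,0,0,60,0,1,0,0,75,0,1,0,0,80,0,1],
)

```text
time_s: 8.82
tool_pos: [0.5036, 0.0997, 0.1316]
tool_rot: [-91.5, 89.7, 20.5]
force: [0.7, 0.2, 1.0]
grip_width: 0.0007
```

>>> servo_tool(
  rows=[0,-20,0,-3,1,2,-50,0,-7,1,5,-80,0,-12,1,9,-110,0,-18,1,13,-140,0,-23,1,16,-165,0,-26,1,18,-185,0,-26,1,18,-194.5,-5,-26,1,18,-194.5,-10,-26,1,18,-194.5,-20,-26,1],
)

```text
time_s: 9.65
tool_pos: [0.5195, -0.0952, 0.1079]
tool_rot: [-23.6, 90.0, 62.3]
force: [0.6, 0.6, -0.6]
grip_width: 0.0005
```

Run:
```python
from cell import *
import cv2
o=get_obs();print({k:o[k] for k in("time_s","tool_pos","tool_rot","force","grip_width")})
p=read_camera("side");cv2.imwrite("pics/s3.png",cv2.resize(p["frame"][170:350,210:450],None,fx=3,fy=3,interpolation=cv2.INTER_CUBIC))
```

```text
{'time_s': 9.65, 'tool_pos': array([ 0.51950827, -0.09522795,  0.10790256]), 'tool_rot': array([-23.64580067,  89.95449988,  62.30308751]), 'force': array([ 0.55087113,  0.62254218, -0.63297892]), 'grip_width': 0.0005281632416662947}
```

View pics/s3.png

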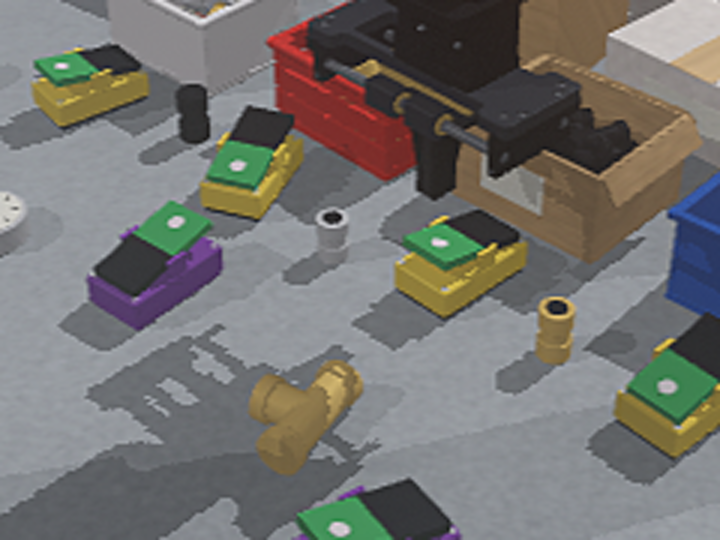

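Red is down at crop (237,165), white is still up at (62,66), and blue is still down. Now card, from a commanded z of about 0.109.

>>> servo_tool(
  rows=[0,0,-10,0,1,0,0,-25,0,1,0,0,-35,0,1,0,0,-40,0,1,0,0,-42,0,1,0,0,-44,0,1,0,0,-46,0,1,0,0,-48,0,1,0,0,-48,0,1],
)

```text
time_s: 10.45
tool_pos: [0.5198, -0.0954, 0.0608]
tool_rot: [-59.8, 90.0, 26.2]
force: [0.0, 0.8, 1.2]
grip_width: 0.001
```

>>> servo_tool(
  rows=[0,0,-2,0,1,0,0,-4,0,1,0,0,-6,0,1,0,0,-7,0,1,0,0,-8,0,1,0,0,-9,0,1,0,0,-9,0,1],
)

```text
time_s: 11.03
tool_pos: [0.519, -0.0955, 0.0514]
tool_rot: [78.3, 89.9, 164.3]
force: [-3.0, 1.4, 3.8]
grip_width: 0.0003
```

>>> servo_tool(
  rows=[0,0,-1,0,1,0,0,-2,0,1,0,0,-3,0,1,0,0,-3,0,1,0,0,-3,0,1],
)

```text
time_s: 11.45
tool_pos: [0.5192, -0.0956, 0.0506]
tool_rot: [42.9, 89.9, 128.9]
force: [-10.0, 1.3, 21.2]
grip_width: 0.0001
```

>>> servo_tool(
  rows=[0,0,5,0,1,0,0,15,0,1,0,0,35,0,1,0,0,65,0,1,0,0,100,0,1,0,0,140,0,1,0,0,180,0,1,0,0,200,0,1,0,0,200,0,1],
)

```text
time_s: 12.2
tool_pos: [0.5229, -0.0962, 0.2547]
tool_rot: [-86.4, 89.4, -0.4]
force: [-0.1, -0.0, -0.8]
grip_width: -0.0
```

Run:
```python
from cell import *
from h import *
o=get_obs();print({k:o[k] for k in("time_s","tool_pos","force")})
p=read_camera("side");cv2.imwrite("pics/s4.png",cv2.resize(p["frame"][165:345,210:480],None,fx=2.9,fy=2.9,interpolation=cv2.INTER_CUBIC))
for n in("side","scene"):
    q=p if n=="side" else read_camera(n)
    if n=="scene": cv2.imwrite("pics/c4.png",q["frame"])
    W=world(q);h=cv2.cvtColor(q["frame"],cv2.COLOR_BGR2HSV)
    g=((abs(h[...,0].astype(int)-65)<18)&(h[...,1]>120)&(h[...,2]>50)&(q["range_z"]>0)).astype(np.uint8)
    k,l,s,c=cv2.connectedComponentsWithStats(g)
    for i in range(1,k):
        if s[i,4]<25: continue
        w=W[l==i]; A=np.c_[w[:,:2]-w[:,:2].mean(0),np.ones(len(w))]
        a=np.linalg.lstsq(A,w[:,2],rcond=None)[0]
        print(n,c[i].round(),w.mean(0).round(4),"slope",a[:2].round(3))
```

```text
{'time_s': 12.2, 'tool_pos': array([ 0.52285434, -0.09620204,  0.25468344]), 'force': array([-0.11057356, -0.00432372, -0.7763484 ])}
side [232. 192.] [0.4996 0.3131 0.047 ] slope [-0.149  0.046]
side [290. 224.] [0.5067 0.0969 0.0387] slope [0.203 0.097]
side [267. 246.] [0.4039 0.0628 0.0479] slope [0.199 0.022]
side [357. 254.] [ 0.5237 -0.1     0.0387] slope [ 0.227 -0.019]
side [434. 298.] [ 0.5181 -0.303   0.0391] slope [ 0.217 -0.001]
side [325. 346.] [ 0.2771 -0.2349  0.0479] slope [-0.212  0.055]
scene [226. 219.] [ 0.521  -0.2976  0.0402] slope [ 0.24  -0.022]
scene [368. 232.] [0.4057 0.0691 0.0487] slope [0.222 0.017]
scene [290. 245.] [ 0.5285 -0.0949  0.0407] slope [ 0.235 -0.014]
scene [363. 267.] [0.5119 0.1041 0.0412] slope [0.217 0.061]
scene [447. 294.] [0.5045 0.3184 0.0471] slope [-0.113  0.016]
```

View pics/s4.png

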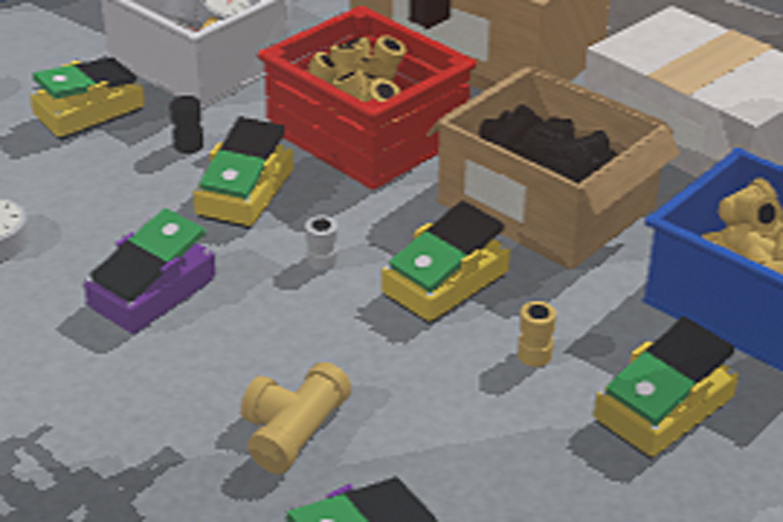

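View pics/c4.png

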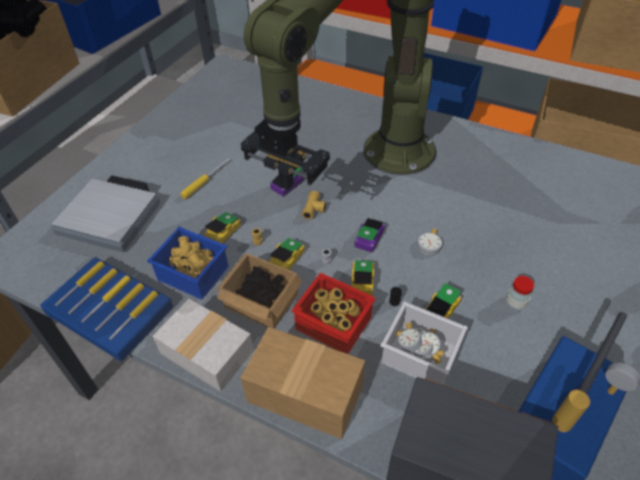

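All three green halves slope down at about 0.22, which is the full-stop tilt. White is still up, and the units and loose parts are where they were. The arm is clear.

```bash
python3 -c "
from cell import *
print(sign_off())"
```

```text
the job is handed in; nothing more can be done
None
```

I pressed the green halves fully down in the order asked (blue tub, red crate, cardboard box) with closed fingers, then lifted clear and handed the job in. The robot's clock read 12.2 s just before the final check pictures.

- **Stops reached:** each press ended against a rigid stop, with the tool centre at 50.6–50.8 mm and an upward force of 18–21 N.
- **Final pictures:** both cameras show the three green halves sloping down at about 0.21–0.25, against an expected 0.21 at full press. The white box's switch is still up.
- **Nothing disturbed:** the switch units and loose fittings near them look unmoved. This was judged by eye from the pictures, apart from the green-half positions, which I measured.
- **Sideways force:** about 8–10 N built up on the tool during each press, but I saw no shift of any unit.
- **Failed check:** before pressing, the detector missed the blue unit in the side view. I took its position from the scene camera and from its white dot, which both cameras could see.

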